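# Lock a test cup into a lubricity tester and set the load

## Robot

A 6-joint arm with a two-finger parallel gripper is mounted at the origin on the work surface. World frame = base frame: x ahead of the robot, y to its left, z up, the work surface at z = 0. Lengths are in mm, angles in rad, forces in N, time in s.
With the tool pointing down it reaches from about 275 to 1000 mm from the base axis. Payload 8.4 kg.
Tool frame: the origin (TCP) lies midway between the tips of the shut fingers; the grasp point (between the pads) lies 19 mm behind it; z points along the fingers, y is the line along which they close (so a half turn about z gives the same grasp; the last joint's range is limited). The gripper opens to 85 mm and grips with 20 to 120 N. Pads are 22 mm wide; open, the fingers measure 114 mm over their backs; the gripper's body (76 mm by 85 mm) begins 54 mm behind the grasp point. The pads swing forward as they close: fully open they stand 13 mm farther back than shut.
Start: joints at [1.137, 0.353, 1.633, -0, 1.155, -0.002], TCP at [261.565, 567.637, 231.281] pointing down, gripper open.
Joint ranges: [-2.63, 2.63], [-0.92, 2.1], [0.06, 2.66], [-1.3, 4.44], [0, 2.69], [-3.02, 3.02]. Speed limits (rad/s): [2.22, 2.22, 2.79, 3.14, 3.14, 3.14].

## Interface

Orientations are given as [roll, pitch, yaw] about the fixed x, y, z axes, in that order (R = Rz(yaw) Ry(pitch) Rx(roll)).
In Python, from rig import monitor, imaging, r gives the robot as it stands.
- The arm moves only by the tool drive_tool, never from a script. Its argument "plan" is a list of rows, each an object of numbers: "x", "y", "z": the shift along the tool's x, y, z in units of 50 mm (1.0 is 50 mm); "ax", "ay", "az": the turn, a rotation vector about the tool's x, y, z in units of 6 degrees (1.0 is 6 degrees); "hand": the finger opening in mm, from 0 to 85.4. In form: [{"x": .., "y": .., "z": .., "ax": .., "ay": .., "az": .., "hand": ..}, ...]. A call has 1 to 8 rows; each row is the pose to reach, as a shift and turn from the pose commanded when the call began, along the tool's axes at that moment; what a row does not reach only later rows make up. A row lasts 1/10 s, in which the tool goes at most 50 mm and 8.59 degrees, less where a joint would pass 70% of its speed; a pose out of reach is approached as far as the arm can. A call with a gripper value outside its range is refused whole. The fingers move at their own pace and stop on an object; "grip_force" is the grip in N (left out, the last holds). Time passes only in rows, so rows that repeat a pose let the fingers close. It gives the time, the measured TCP pose, the force, the opening and the grip force at its end, in the units of the state.
- monitor.sense(): the state, without advancing time (a new reading comes with each control period).
- imaging.grab_frame(name): name is "side" or "top"; returns the picture (400x640x3 uint8, red, green, blue); there is no depth.
- imaging.camera_info(name): a dict with "mtx" (3x3 intrinsics, pixels), "R" (3x3) and "t" (3): a world point X has camera coordinates R X + t. Camera axes: x right, y down, z forward; pixel columns grow to the right and rows downward; lengths in mm; the calibration is good to about 2 mm. A picture is of the moment at which its call begins. camera_info takes no time and is no camera call.
- r.sign_off(): hands the job in; it is judged then, once.
The state is a dict: "clock": time; "qpos": joint angles; "qvel": joint speeds; "joint_efforts": joint torques, N m; "eef_pos": TCP position; "tcp_rot": TCP orientation; "contact_force": force on the tool from outside, world axes, zero at the start; "wrist_torque": the same for the moment, N m; "opening": opening from 0.0 (shut) to 1.0 (fully open); "grasp_force": force on a finger pad.
Only numpy, scipy, OpenCV 4.12 (cv2) and the standard library are available. Lean on these libraries where they do the work, as an engineer would, in place of code of your own. Each camera call takes 0.05 s, during which the arm holds its last target. There are 200 camera calls.

## Task

Get the lubricity tester ready for a run: fit the steel test cup into the tester's bayonet seat (lugs down through the slots, pushed fully home, then twisted clockwise to the stop), swing the load arm over it until it meets its stop, and turn the red load knob clockwise until the gauge needle stands at the red mark. Leave the glass beaker and the two amber bottles standing where they are.

Things in the scene. Friction and masses are not known exactly. Their poses are not given: they have to be found in the camera images.
- cup_mid (a point): Loose steel test cup, 60 mm across, 70 mm high (foot tapers to 52 mm over the lowest 6 mm), 0.35 to 0.6 kg, standing left or right of the tester, turned any way. Point: on its axis, 35 mm above its underside. z up; x runs through its two opposite lugs, so half a turn makes no difference. Grip it across the 60 mm anywhere above the lugs.
- cup_lug (a point): Middle of one of the cup's two brass bayonet lugs, which stand opposite each other: each 12 mm wide, from 6 to 13 mm above the underside, sticking out to 38 mm from the cup's axis. A red line runs up the cup's wall above each. The cup's top holds a copper-coloured test disc in a 2.5 mm high rim.
- seat_floor (a point): Bayonet seat: fixed steel ring, 92 mm across, 20.5 mm high, bore 64 mm, on the deck of the blue tester (280 x 240 mm, deck 80 mm high). Point: on its axis, on the floor where the cup's underside rests when home (84 mm above the table). z up. x (either way) is where the cup's lugs point when locked; red lines on the ring mark it.
- seat_slot (a point): Mouth of one of the seat's two opposite slots, 19 mm wide, at the ring's top, 36 mm from its axis. The slots lie 45 degrees anticlockwise (from above) of the seat's x axis: at +45 and -135 degrees. With the cup on the floor, a 45 degree clockwise twist runs the lugs under the ring's roof to hard stops. A cup not fully down cannot twist; nor can it the other way.
- swing_handle (a point): Upright handle at the free end of the load arm: steel pin of 16 mm diameter under a black ball of 22 mm. Point: on its axis, 20 mm above the arm's top face (194 mm above the table), 10 mm below the ball's centre; the handle's top is 235 mm above the table. It is 175 mm from the arm's pivot, 55 mm from the knob's axis.
- swing_pivot (a point): On the vertical pivot axis of the load arm, at the height of swing_handle. It is 130 mm behind the seat's axis, along the seat's +x.
- load_arm (a joint): Swing of the load arm about its pivot (rad): 0 at its stop over the seat, knob axis then 10 mm from the seat's axis towards the pivot; starts parked at 1.1 to 1.4, out to the robot's right. Grows anticlockwise from above, so swing it in clockwise. Friction (0.5 N m) keeps it where left. Over a seated cup the arm clears the rim by 16 mm, the load pin under it by 1 to 3 mm.
- knob_grip (a point): Red load knob on top of the arm, a bar 44 mm long, 13 mm thick and 29 mm high on a 42 mm disc. Point: on its vertical axis, 9 mm below its top, 221 mm above the table. x runs along the bar; grip across y. It moves with the arm.
- load_knob (a joint): Turn of the load knob (rad), positive clockwise from above, 0 to 2.2; starts at 0 to 0.3. It lowers the sprung load pin 6 mm per rad by a cam. With the arm at its stop over a seated cup the pin meets the disc at about 1.0 rad; from there the needle moves about 1.8 rad per rad of knob, so the mark comes at about 1.85 rad. It stays where it is left.
- needle (a joint): Load gauge needle (rad): how far the load pin's spring is pressed in. 0 unloaded, growing clockwise from above; the red mark is at 1.5, in the middle of a green band from 1.35 to 1.65; full scale is 2.1.
- gauge_face (a point): Centre of the round white gauge face, 60 mm across in a 64 mm case, lying face up over the arm 40 mm from its pivot, between pivot and knob. It rides on the load slide, so it starts up to 13 mm over the beam and sinks with the pin as the knob is turned. The red mark is on its pivot side.
- beaker_mid (a point): Bystander: glass beaker, 72 mm across and 95 mm high, loose, on the other side of the tester from the cup. Point: half-way up.
- bottle_a_mid (a point): Bystander: amber sample bottle, 56 mm across and 135 mm high, loose, at the left. Point: half-way up.
- bottle_b_mid (a point): Bystander: the same kind of bottle at the right. Point: half-way up.
Not all that is in view belongs to the job. Leave any brown or purple look-alike of the part that bears cup_mid alone.

How it is judged (in metres and radians):
On the way, in this order (a step that is already met when the one before it is completed fails the run):
1. the cup is down on the seat's floor, its lugs through the slots (z of cup_mid in the frame of seat_floor between 0.031 and 0.038 m and horizontal distance between cup_mid and seat_floor below 0.005 m), for 0.1 s.
2. the cup is twisted clockwise to the stop (all of step 1 and angle between the x axis of cup_mid and the x axis of seat_floor, either way round below 0.14 rad), for 0.1 s.
3. the load arm is swung over the cup to its stop (all of step 2 and value of joint load_arm below 0.05 rad), for 0.1 s.
4. the needle stands at the red mark (all of step 3 and value of joint needle between 1.3 and 1.7 rad), for 0.2 s.
At the end, for the whole second after the job is handed in: The cup sits on the seat's floor (underside -4 to +3 mm of it, axis within 5 mm) with its lugs within 8 degrees of the locked stop, the load arm is within 0.05 rad of its stop over the cup, the gauge needle stands at the red mark (1.5) within 0.2 rad; nothing is held (all of step 4); the robot touches nothing.
It fails at once if the beaker or a bottle is shifted by more than 30 mm or knocked over (distance of any of beaker_mid, bottle_a_mid, bottle_b_mid from where it was at the start of the episode above 0.03 m or angle between any of beaker_mid, bottle_a_mid, bottle_b_mid's own z axis and vertical above 0.5 rad).
It also fails if it takes over 72 s, if anything falls off the work surface, if the arm or the gripper's body presses on something with over 40 N, if the wrist force passes 120 N, or if a joint passes its speed limit or range.

## Working session

There is one attempt and no reset: what is moved stays moved. The work goes in short steps, Python scripts to look and compute and a tool call to move; the robot and the scene stay as the last step left them, time stands still between calls to the robot, and variables do not carry over. Pictures are saved under pics/ and viewed, at most 10 in all, crops included, and the job is handed in when it is done.

Besides the shell and the picture viewer there is one more tool, called after "Emit:" by a JSON object that holds its "fn" and its "kwargs". drive_tool: Moves the arm, as the interface text tells. Its arguments: {"type":"object","properties":{"plan":{"type":"array","items":{"type":"object","properties":{"x":{"type":"number"},"y":{"type":"number"},"z":{"type":"number"},"ax":{"type":"number"},"ay":{"type":"number"},"az":{"type":"number"},"hand":{"type":"number"}}}},"grip_force":{"type":"number"}},"required":["plan"]}

```bash
ls; mkdir -p pics
python3 - <<'E'
from rig import monitor, imaging, r
import cv2
for n in ("top","side"):
    f=imaging.grab_frame(n); cv2.imwrite(f"pics/{n}0.png",f[:,:,::-1])
    c=imaging.camera_info(n); print(n,c)
print(monitor.sense())
E
```

```text
pics
top {'mtx': array([[368.44757215,   0.        , 319.23665987],
       [  0.        , 368.44757215, 204.60083005],
       [  0.        ,   0.        ,   1.        ]]), 'R': array([[-0.00821259, -0.99973733,  0.02139695],
       [-0.99545251,  0.00614285, -0.09506086],
       [ 0.09490445, -0.02208034, -0.99524148]]), 't': array([ -34.53642094,  513.22474597, 1370.17745339])}
side {'mtx': array([[364.52864104,   0.        , 321.91605879],
       [  0.        , 364.52864104, 193.37350297],
       [  0.        ,   0.        ,   1.        ]]), 'R': array([[ 0.68714461, -0.72651526, -0.00280322],
       [-0.52453506, -0.49343287, -0.69382056],
       [ 0.50268803,  0.47822544, -0.72014247]]), 't': array([-366.59435039,  368.95829712, 1065.94122794])}
{'clock': 0.1, 'qpos': array([ 1.13657392e+00,  3.53590132e-01,  1.63406964e+00, -3.71909600e-06,
        1.15521240e+00, -2.39333033e-03]), 'qvel': array([-0.00107471, -0.00195811, -0.00047404, -0.00128622,  0.00153504,
        0.00241904]), 'joint_efforts': array([-1.95927401e-03, -6.06358051e+01, -3.42817712e+01, -1.40819288e-04,
        3.99492244e-03, -2.45560466e-05]), 'eef_pos': array([261.39579652, 567.22972107, 230.62551435]), 'tcp_rot': array([-3.14031313e+00,  3.38297618e-07,  2.70976508e+00]), 'contact_force': array([ 0.80159336, -0.30715115, -0.32545479]), 'wrist_torque': array([ 0.03298697,  0.00439233, -0.00945599]), 'grasp_force': 0.0, 'opening': 0.9953386070125301}
```

View pics/top0.png

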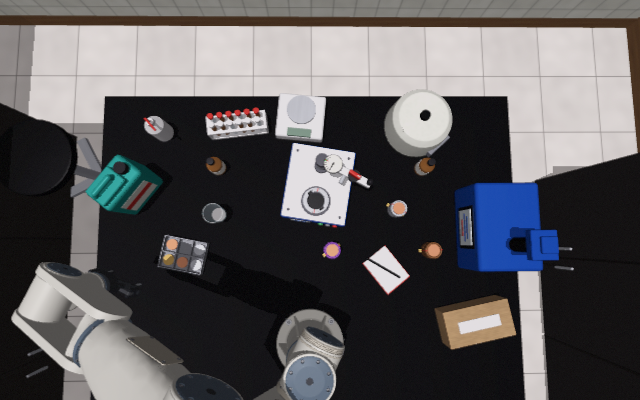

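View pics/side0.png

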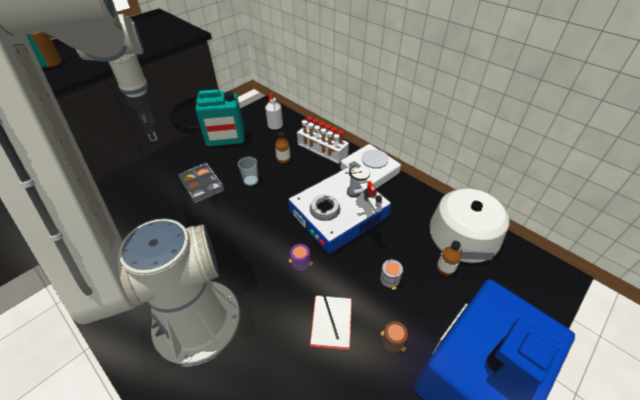

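Top view: steel cup at (398,208), seat ring at (316,201), parked arm with the knob near (352,178) and ball near (368,186), beaker (213,213), bottles (216,165) and (425,166). The purple look-alike is at (332,250) and the brown one at (431,250). The side view agrees, with the cup at (392,272) and the seat at (325,207).

```bash
cat > h.py <<'E'
import numpy as np, cv2
from rig import monitor, imaging, r
def proj(n,X):
    c=imaging.camera_info(n); p=c["mtx"]@(c["R"]@np.asarray(X,float)+c["t"]); return p[:2]/p[2]
def onz(n,uv,z):
    c=imaging.camera_info(n); d=c["R"].T@np.linalg.inv(c["mtx"])@np.array([uv[0],uv[1],1.]); o=-c["R"].T@c["t"]
    return o+d*(z-o[2])/d[2]
def big(n,x0,y0,x1,y1,k,f=None):
    f=imaging.grab_frame(n) if f is None else f
    return cv2.resize(f[y0:y1,x0:x1],None,fx=k,fy=k,interpolation=cv2.INTER_CUBIC)[:,:,::-1]
E
python3 - <<'E'
from h import *
a=cv2.imread("pics/top0.png")[:,:,::-1]; b=cv2.imread("pics/side0.png")[:,:,::-1]
t=big("top",275,138,435,238,5,a); s=big("side",280,150,440,300,4,b)
cv2.imwrite("pics/tz.png",t); cv2.imwrite("pics/sz.png",s)
E
```

```text
(no output)
```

View pics/tz.png

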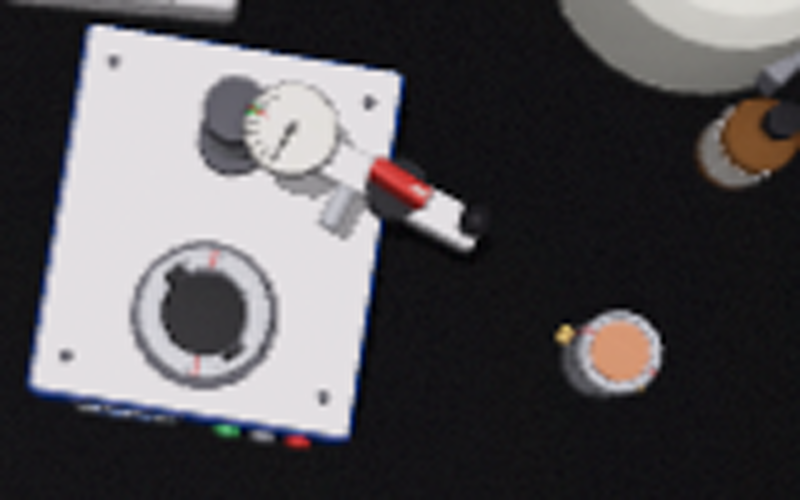

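View pics/sz.png

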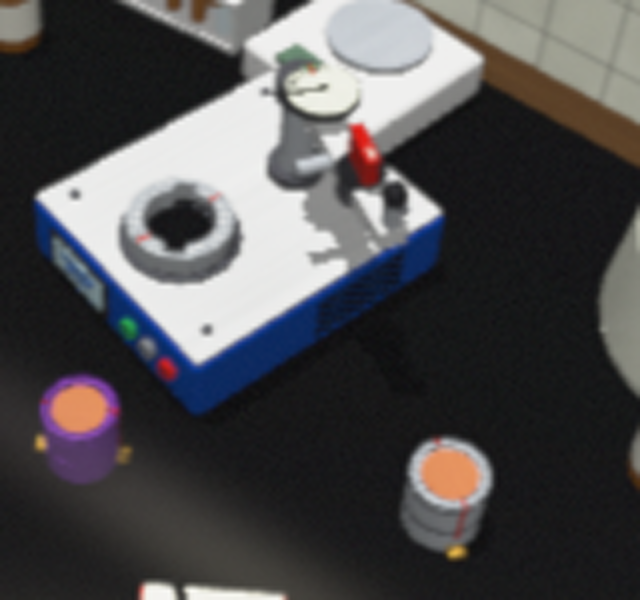

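Top crop: ring centre (204,313), slots (178,275) and (233,352), ring marks (213,258) and (196,366). Cup disc (620,351), lug (565,333), knob bar (400,183), ball (473,218). Side crop: cup disc (450,473), front lug (457,551), ring (180,222).

```bash
cat > meas.py <<'E'
from h import *
def blob(f,lo,hi,box,up=6,close=0):
    x0,y0,x1,y1=box
    z=cv2.resize(f[y0:y1,x0:x1],None,fx=up,fy=up,interpolation=cv2.INTER_CUBIC)
    m=cv2.inRange(cv2.cvtColor(z,cv2.COLOR_RGB2HSV),np.array(lo),np.array(hi))
    cs,_=cv2.findContours(m,cv2.RETR_EXTERNAL,cv2.CHAIN_APPROX_NONE)
    cs=sorted(cs,key=cv2.contourArea,reverse=True)
    tr=lambda p:(np.asarray(p,float).reshape(-1,2)+.5)/up-.5+[x0,y0]
    return [tr(c) for c in cs],[cv2.contourArea(c)/up**2 for c in cs]
def cen(p): 
    m=cv2.moments(p.astype(np.float32)); return np.array([m["m10"],m["m01"]])/m["m00"]
E
python3 - <<'E'
from meas import *
np.set_printoptions(precision=1,suppress=True)
T=cv2.imread("pics/top0.png")[:,:,::-1]; S=cv2.imread("pics/side0.png")[:,:,::-1]
for n,f,b in(("top",T,(380,195,412,222)),("side",S,(378,255,410,285))):
    c,a=blob(f,(3,80,120),(18,255,255),b); w=np.array([onz(n,p,67.8) for p in c[0]])
    print(n,"disc",a[:3],cen(c[0]),onz(n,cen(c[0]),67.8), "r",np.ptp(w,0)/2)
# lug
for n,f,b,z in(("top",T,(383,198,395,212),9.5),("side",S,(380,280,404,294),9.5)):
    c,a=blob(f,(16,110,100),(32,255,255),b); print(n,"lug",a[:3],[onz(n,cen(k),11)[:2] for k in c[:2] if len(k)>5])
# deck
c,a=blob(T,(0,0,170),(180,40,255),(275,138,362,232)); 
w=np.array([onz("top",p,80)[:2] for p in c[0]],np.float32); print("deck",a[0],cv2.minAreaRect(w))
# ring bore: dark
c,a=blob(T,(0,0,0),(180,255,90),(300,185,332,217)); 
for k,s in list(zip(c,a))[:3]:
  if s<20: continue
  w=np.array([onz("top",p,100.5)[:2] for p in k],np.float32); print("dark",s,cen(k),cv2.minEnclosingCircle(w), cen(w))
for n,f,uv in(("top",T,[(213,258),(196,366),(178,275),(233,352)]),("side",S,[])):
  for u in uv: print(onz("top",[(u[0]+.5)/5-.5+275,(u[1]+.5)/5-.5+138],100.5)[:2])
for u in [(216,198),(142,239)]: print("side",onz("side",[(u[0]+.5)/4-.5+280,(u[1]+.5)/4-.5+150],100.5)[:2])
# knob red top
for n,f,b in(("top",T,(345,165,365,185)),("side",S,(364,178,378,198))):
    c,a=blob(f,(172,120,80),(180,255,255),b); c2,a2=blob(f,(0,150,80),(6,255,255),b)
    k=c[0] if (a+[0])[0]>(a2+[0])[0] else c2[0]; print(n,"knob",a[:2],a2[:2],cen(k),onz(n,cen(k),230),onz(n,cen(k),218),cv2.minAreaRect(np.array([onz(n,p,230)[:2] for p in k],np.float32)))
for n,u,k,o in(("top",(473,218),5,(275,138)),("side",(396,194),4,(280,150))):
    print("ball",onz(n,[(u[0]+.5)/k-.5+o[0],(u[1]+.5)/k-.5+o[1]],224))
E
```

```text
top disc [99.30555555555556, 0.6944444444444444, 0.0] [398.5 207.9] [ 495.  -329.2   67.8] r [20.9 20.9  0. ]
side disc [138.375] [392.1 268.2] [ 493.  -331.7   67.8] r [22.2 21.5  0. ]
top lug [8.75] [array([ 513.6, -300.8])]
side lug [12.027777777777779] [array([ 474.3, -360.2])]
deck 4535.472222222223 ((586.189208984375, -33.29270935058594), (233.1064910888672, 271.79510498046875), 80.51464080810547)
dark 227.61111111111111 [315.3 200.1] ((521.86474609375, -21.755943298339844), 38.18544006347656) [522.  -22.5]
[561.4 -29.7]
[483.6 -16.9]
[549.2  -4.5]
[493.5 -43.5]
side [560.9 -30.2]
side [483.2 -16.5]
top knob [1.3194444444444444, 0.125] [46.763888888888886] [353.9 173.9] [ 593.1 -147.5  230. ] [ 595.3 -149.   218. ] ((592.3837280273438, -149.46156311035156), (39.644073486328125, 17.22675323486328), 57.463436126708984)
side knob [0.5138888888888888, 0.1388888888888889] [63.80555555555556] [370.5 188.9] [ 578.5 -162.7  230. ] [ 588.6 -156.2  218. ] ((580.8436889648438, -160.8206787109375), (63.10481643676758, 22.883996963500977), 55.753475189208984)
ball [ 569.9 -198.   224. ]
ball [ 569.3 -201.4  224. ]
```

```bash
cat > go.py <<'E'
# usage: go.py x y z yaw  -> row values from present pose to a tool-down target
import sys
from h import *
from scipy.spatial.transform import Rotation as Ro
s=monitor.sense(); x,y,z,yaw=map(float,sys.argv[1:5])
R0=Ro.from_euler("xyz",s["tcp_rot"]); yaw0=s["tcp_rot"][2]
if len(sys.argv)<6: yaw=yaw0+(yaw-yaw0+np.pi)%(2*np.pi)-np.pi
d=R0.inv().apply(np.array([x,y,z])-s["eef_pos"])/50; a=(R0.inv()*Ro.from_euler("xyz",[np.pi,0,yaw])).as_rotvec()/np.deg2rad(6)
print("pos",s["eef_pos"].round(1),s["tcp_rot"].round(3),"F",s["contact_force"].round(1),"q",s["qpos"].round(2),"t",s["clock"])
print("shift",d.round(3),"turn",a.round(2))
E
python3 go.py 420 0 280 1.6
```

```text
pos [261.4 567.2 230.6] [-3.14  0.    2.71] F [ 0.8 -0.3 -0.3] q [ 1.14  0.35  1.63 -0.    1.16 -0.  ] t 0.1
shift [-7.629 -8.977 -0.976] turn [-1.00e-02  1.00e-02  1.06e+01]
```

Emit:
{"fn": "drive_tool", "kwargs": {"plan": [{"x":-7.63,"y":-8.98,"z":-1.0,"az":10.6,"hand":85},{"x":-7.63,"y":-8.98,"z":-1.0,"az":10.6,"hand":85},{"x":-7.63,"y":-8.98,"z":-1.0,"az":10.6,"hand":85},{"x":-7.63,"y":-8.98,"z":-1.0,"az":10.6,"hand":85},{"x":-7.63,"y":-8.98,"z":-1.0,"az":10.6,"hand":85},{"x":-7.63,"y":-8.98,"z":-1.0,"az":10.6,"hand":85},{"x":-7.63,"y":-8.98,"z":-1.0,"az":10.6,"hand":85},{"x":-7.63,"y":-8.98,"z":-1.0,"az":10.6,"hand":85}]}}

```text
invalid input
```

```bash
python3 go.py 494 -330.5 250 0.986
```

```text
pos [261.4 567.2 230.6] [-3.14  0.    2.71] F [ 0.8 -0.3 -0.3] q [ 1.14  0.35  1.63 -0.    1.16 -0.  ] t 0.1
shift [-11.74  -14.36   -0.369] turn [-1.000e-02  1.000e-02  1.646e+01]
```

Emit:
{"fn": "drive_tool", "kwargs": {"plan": [{"x":-0.64,"y":-0.75,"z":-0.08,"ax":0,"ay":0,"az":0.88,"hand":85},{"x":-1.28,"y":-1.5,"z":-0.16,"ax":0,"ay":0,"az":1.76,"hand":85},{"x":-1.92,"y":-2.25,"z":-0.24,"ax":0,"ay":0,"az":2.65,"hand":85},{"x":-2.54,"y":-3.0,"z":-0.33,"ax":0,"ay":0,"az":3.5,"hand":85},{"x":-3.18,"y":-3.74,"z":-0.4,"ax":0,"ay":0,"az":4.4,"hand":85},{"x":-3.8,"y":-4.5,"z":-0.5,"ax":0,"ay":0,"az":5.3,"hand":85},{"x":-4.45,"y":-5.24,"z":-0.57,"ax":0,"ay":0,"az":6.2,"hand":85},{"x":-5.09,"y":-5.98,"z":-0.65,"ax":0,"ay":0,"az":7.07,"hand":85}], "grip_force": 60}}

```text
clock: 0.9
eef_pos: [367.5, 187.7, 263.9]
tcp_rot: [3.141, 0.0, 1.966]
contact_force: [0.8, 0.7, -0.8]
opening: 0.99
grasp_force: 0.0
```

```bash
python3 go.py 494 -330.5 250 0.986
```

```text
pos [367.5 187.7 263.9] [3.141 0.    1.966] F [ 0.8  0.7 -0.8] q [ 0.47 -0.03  2.02 -0.    1.15  0.07] t 0.9
shift [-10.539  -1.656   0.278] turn [ 0.   -0.    9.36]
```

Emit:
{"fn": "drive_tool", "kwargs": {"plan": [{"x":-0.98,"y":-0.15,"z":0,"ax":0,"ay":0,"az":0.87,"hand":85},{"x":-1.96,"y":-0.3,"z":0,"ax":0,"ay":0,"az":1.74,"hand":85},{"x":-2.94,"y":-0.45,"z":0,"ax":0,"ay":0,"az":2.6,"hand":85},{"x":-3.92,"y":-0.6,"z":0,"ax":0,"ay":0,"az":3.5,"hand":85},{"x":-4.9,"y":-0.75,"z":0,"ax":0,"ay":0,"az":4.4,"hand":85},{"x":-5.88,"y":-0.9,"z":0,"ax":0,"ay":0,"az":5.2,"hand":85},{"x":-6.85,"y":-1.05,"z":0,"ax":0,"ay":0,"az":6.1,"hand":85},{"x":-7.8,"y":-1.2,"z":0,"ax":0,"ay":0,"az":7.0,"hand":85}]}}

```text
clock: 1.7
eef_pos: [463.5, -195.4, 263.6]
tcp_rot: [-3.142, -0.0, 1.232]
contact_force: [1.0, 0.3, 0.7]
opening: 0.993
grasp_force: 0.0
```

```bash
python3 go.py 494 -330.5 150 0.986
```

```text
pos [ 463.5 -195.4  263.6] [-3.142 -0.     1.232] F [1.  0.3 0.7] q [-0.4   0.13  1.85  0.    1.16 -0.06] t 1.7
shift [-2.347  1.473  2.272] turn [-0.   -0.    2.35]
```

Emit:
{"fn": "drive_tool", "kwargs": {"plan": [{"x":-0.6,"y":0.38,"z":0.4,"ax":0,"ay":0,"az":0.6,"hand":85},{"x":-1.2,"y":0.75,"z":0.8,"ax":0,"ay":0,"az":1.2,"hand":85},{"x":-1.8,"y":1.13,"z":1.2,"ax":0,"ay":0,"az":1.8,"hand":85},{"x":-2.35,"y":1.47,"z":1.7,"ax":0,"ay":0,"az":2.35,"hand":85},{"x":-2.35,"y":1.47,"z":2.27,"ax":0,"ay":0,"az":2.35,"hand":85},{"x":-2.35,"y":1.47,"z":2.27,"ax":0,"ay":0,"az":2.35,"hand":85},{"x":-2.35,"y":1.47,"z":2.27,"ax":0,"ay":0,"az":2.35,"hand":85}]}}

```text
clock: 2.4
eef_pos: [494.0, -327.7, 150.1]
tcp_rot: [-3.14, -0.0, 0.99]
contact_force: [-0.4, -0.8, 0.6]
opening: 0.994
grasp_force: 0.0
```

```bash
python3 go.py 494 -330.5 26 0.986
python3 - <<'E'
from h import *
a=big("top",360,170,440,250,5); b=big("side",340,210,440,310,4)
cv2.imwrite("pics/c1.png",np.hstack([a,b]))
E
```

```text
pos [ 494.  -327.7  150.1] [-3.14 -0.    0.99] F [-0.4 -0.8  0.6] q [-0.59  0.39  1.77  0.    0.98 -0.01] t 2.4
shift [-0.047  0.035  2.482] turn [-0.02 -0.    0.04]
```

View pics/c1.png

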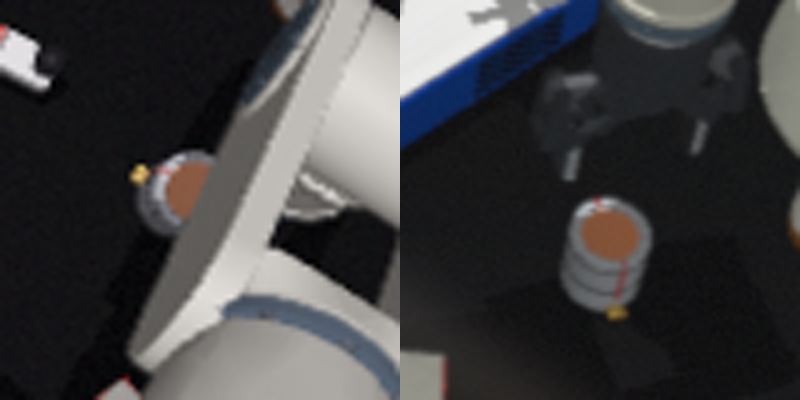

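The crop shows the open fingers at (570,175) and (697,150) straddling the cup, with lugs at (140,175) and (617,313). Going down.

Emit:
{"fn": "drive_tool", "kwargs": {"plan": [{"x":-0.05,"y":0.03,"z":0.5,"ax":0,"ay":0,"az":0,"hand":85},{"x":-0.05,"y":0.03,"z":1.1,"ax":0,"ay":0,"az":0,"hand":85},{"x":-0.05,"y":0.03,"z":1.7,"ax":0,"ay":0,"az":0,"hand":85},{"x":-0.05,"y":0.03,"z":2.2,"ax":0,"ay":0,"az":0,"hand":85},{"x":-0.05,"y":0.03,"z":2.48,"ax":0,"ay":0,"az":0,"hand":85},{"x":-0.05,"y":0.03,"z":2.48,"ax":0,"ay":0,"az":0,"hand":85}]}}

```text
clock: 3.1
eef_pos: [494.2, -330.5, 25.8]
tcp_rot: [-3.14, -0.0, 0.991]
contact_force: [-0.1, 0.1, 0.6]
opening: 0.995
grasp_force: 0.0
```

Emit:
{"fn": "drive_tool", "kwargs": {"plan": [{"x":0,"y":0,"z":0,"ax":0,"ay":0,"az":0,"hand":40},{"x":0,"y":0,"z":0,"ax":0,"ay":0,"az":0,"hand":40},{"x":0,"y":0,"z":0,"ax":0,"ay":0,"az":0,"hand":40},{"x":0,"y":0,"z":0,"ax":0,"ay":0,"az":0,"hand":40},{"x":0,"y":0,"z":0,"ax":0,"ay":0,"az":0,"hand":40},{"x":0,"y":0,"z":0,"ax":0,"ay":0,"az":0,"hand":40}], "grip_force": 70}}

```text
clock: 3.7
eef_pos: [495.3, -331.6, 28.4]
tcp_rot: [3.139, -0.0, 0.99]
contact_force: [-1.6, 2.6, 8.0]
opening: 0.69
grasp_force: 74.1
```

```bash
python3 go.py 494 -330.5 160 0.986
```

```text
pos [ 495.3 -331.6   28.4] [ 3.139 -0.     0.99 ] F [-1.6  2.6  8. ] q [-0.59  0.56  1.83  0.    0.74 -0.01] t 3.7
shift [ 0.005 -0.027 -2.631] turn [ 0.02 -0.    0.04]
```

Emit:
{"fn": "drive_tool", "kwargs": {"plan": [{"x":0,"y":0,"z":-0.4,"ax":0,"ay":0,"az":0,"hand":40},{"x":0,"y":0,"z":-0.9,"ax":0,"ay":0,"az":0,"hand":40},{"x":0,"y":0,"z":-1.4,"ax":0,"ay":0,"az":0,"hand":40},{"x":0,"y":0,"z":-2.0,"ax":0,"ay":0,"az":0,"hand":40},{"x":0,"y":0,"z":-2.5,"ax":0,"ay":0,"az":0,"hand":40},{"x":0,"y":0,"z":-2.7,"ax":0,"ay":0,"az":0,"hand":40},{"x":0,"y":0,"z":-2.7,"ax":0,"ay":0,"az":0,"hand":40}]}}

```text
clock: 4.4
eef_pos: [495.2, -331.7, 163.1]
tcp_rot: [3.138, 0.0, 0.99]
contact_force: [-0.3, -0.1, -3.8]
opening: 0.689
grasp_force: 76.7
```

```bash
python3 go.py 455 -200 165 0.8
python3 - <<'E'
from meas import *
np.set_printoptions(precision=1,suppress=True)
s=monitor.sense(); print(s["opening"],s["grasp_force"])
f=imaging.grab_frame("side"); cv2.imwrite("pics/lift.png",f[:,:,::-1]); g=imaging.grab_frame("top"); cv2.imwrite("pics/liftt.png",g[:,:,::-1])
# expected lug places if gripped with cup yaw .986 at TCP
x,y,z=s["eef_pos"]; zu=z-28
for k in (1,-1):
    p=[x+k*34*np.cos(.986),y+k*34*np.sin(.986),zu+9.5]; print("pred",proj("side",p),proj("top",p))
for n,fr in(("side",f),("top",g)):
    c,a=blob(fr,(16,110,100),(32,255,255),(360,190,420,300) if n=="side" else (370,180,425,230)); print(n,[(cen(q),round(v,1)) for q,v in zip(c,a) if v>1])
E
```

```text
pos [ 495.2 -331.7  163.1] [3.138 0.    0.99 ] F [-0.3 -0.1 -3.8] q [-0.59  0.38  1.76  0.    1.   -0.01] t 4.4
shift [ 1.762 -2.116 -0.044] turn [ 0.03 -0.    1.82]
0.6892722125949501 76.67584910988808
pred [392.  243.8] [396.2 200.6]
pred [400.5 262.9] [412.7 211.2]
side [(array([400.5, 263.3]), 10.3)]
top [(array([395.5, 200.9]), 7.9)]
```

Emit:
{"fn": "drive_tool", "kwargs": {"plan": [{"x":0.35,"y":-0.42,"z":-0.02,"ax":0,"ay":0,"az":0.36,"hand":40},{"x":0.75,"y":-0.9,"z":-0.04,"ax":0,"ay":0,"az":0.75,"hand":40},{"x":1.2,"y":-1.45,"z":-0.04,"ax":0,"ay":0,"az":1.2,"hand":40},{"x":1.76,"y":-2.12,"z":-0.04,"ax":0.02,"ay":0,"az":1.82,"hand":40},{"x":2.1,"y":-2.6,"z":-0.04,"ax":0.02,"ay":0,"az":2.1,"hand":40},{"x":2.45,"y":-3.1,"z":-0.04,"ax":0.02,"ay":0,"az":2.5,"hand":40},{"x":2.7,"y":-3.5,"z":-0.04,"ax":0.02,"ay":0,"az":2.8,"hand":40},{"x":2.7,"y":-3.5,"z":-0.04,"ax":0.02,"ay":0,"az":2.8,"hand":40}]}}

```text
clock: 5.3
eef_pos: [419.2, -119.8, 161.6]
tcp_rot: [-3.135, 0.003, 0.698]
contact_force: [0.4, -0.2, -5.0]
opening: 0.688
grasp_force: 77.0
```

```bash
python3 go.py 522 -23.3 150 0.619
```

```text
pos [ 419.2 -119.8  161.6] [-3.135e+00  3.000e-03  6.980e-01] F [ 0.4 -0.2 -5. ] q [-0.28  0.15  2.09  0.    0.91  0.59] t 5.3
shift [ 2.816 -0.157  0.227] turn [-0.06  0.03  0.75]
```

Emit:
{"fn": "drive_tool", "kwargs": {"plan": [{"x":0.4,"y":-0.02,"z":0,"ax":-0.06,"ay":0.03,"az":0.1,"hand":40},{"x":0.9,"y":-0.05,"z":0,"ax":-0.06,"ay":0.03,"az":0.25,"hand":40},{"x":1.5,"y":-0.08,"z":0,"ax":-0.06,"ay":0.03,"az":0.4,"hand":40},{"x":2.1,"y":-0.12,"z":0,"ax":-0.06,"ay":0.03,"az":0.6,"hand":40},{"x":2.6,"y":-0.15,"z":0.1,"ax":-0.06,"ay":0.03,"az":0.75,"hand":40},{"x":2.82,"y":-0.16,"z":0.2,"ax":-0.06,"ay":0.03,"az":0.75,"hand":40},{"x":2.82,"y":-0.16,"z":0.2,"ax":-0.06,"ay":0.03,"az":0.75,"hand":40},{"x":2.82,"y":-0.16,"z":0.2,"ax":-0.06,"ay":0.03,"az":0.75,"hand":40}]}}

```text
clock: 6.1
eef_pos: [523.9, -26.2, 152.2]
tcp_rot: [3.139, -0.001, 0.619]
contact_force: [-0.6, -0.8, -4.8]
opening: 0.688
grasp_force: 77.0
```

```bash
python3 go.py 522 -23.3 130 0.619;python3 - <<'E'
from h import *
a=big("top",275,150,355,230,5); b=big("side",280,150,380,250,4)
cv2.imwrite("pics/c2.png",np.hstack([a,b]))
E
```

```text
pos [523.9 -26.2 152.2] [ 3.139e+00 -1.000e-03  6.190e-01] F [-0.6 -0.8 -4.8] q [-0.05  0.29  1.92 -0.    0.93  0.9 ] t 6.1
shift [ 0.001 -0.071  0.445] turn [ 0.03 -0.01  0.  ]
```

View pics/c2.png

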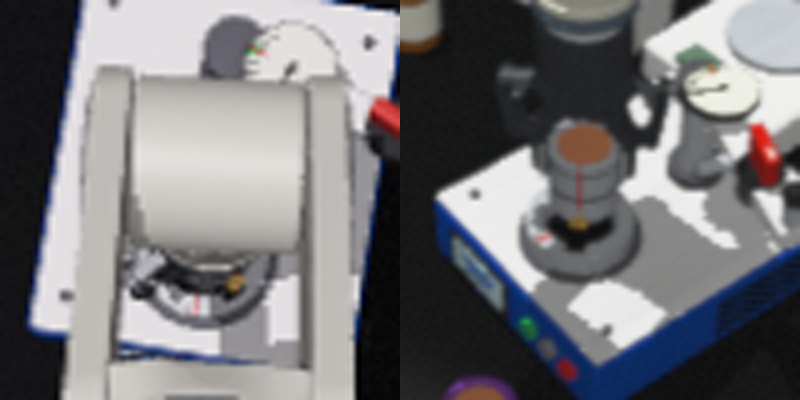

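The cup hangs over the ring with its lug (577,224) over the slot. I'll correct 3.5 mm and lower.

Emit:
{"fn": "drive_tool", "kwargs": {"plan": [{"x":0,"y":-0.07,"z":0,"ax":0.03,"ay":0,"az":0,"hand":40},{"x":0,"y":-0.07,"z":0.2,"ax":0.03,"ay":0,"az":0,"hand":40},{"x":0,"y":-0.07,"z":0.35,"ax":0.03,"ay":0,"az":0,"hand":40},{"x":0,"y":-0.07,"z":0.45,"ax":0.03,"ay":0,"az":0,"hand":40},{"x":0,"y":-0.07,"z":0.45,"ax":0.03,"ay":0,"az":0,"hand":40}]}}

```text
clock: 6.7
eef_pos: [522.4, -22.8, 129.7]
tcp_rot: [-3.141, -0.001, 0.619]
contact_force: [-0.3, 0.5, -3.3]
opening: 0.687
grasp_force: 77.0
```

```bash
python3 go.py 522 -23.3 112 0.619
```

```text
pos [522.4 -22.8 129.7] [-3.141e+00 -1.000e-03  6.190e-01] F [-0.3  0.5 -3.3] q [-0.05  0.32  1.94  0.    0.88  0.9 ] t 6.7
shift [-0.013  0.003  0.353] turn [-0.   -0.01 -0.  ]
```

Emit:
{"fn": "drive_tool", "kwargs": {"plan": [{"x":0,"y":0,"z":0.06,"ax":0,"ay":0,"az":0,"hand":40},{"x":0,"y":0,"z":0.12,"ax":0,"ay":0,"az":0,"hand":40},{"x":0,"y":0,"z":0.18,"ax":0,"ay":0,"az":0,"hand":40},{"x":0,"y":0,"z":0.24,"ax":0,"ay":0,"az":0,"hand":40},{"x":0,"y":0,"z":0.3,"ax":0,"ay":0,"az":0,"hand":40},{"x":0,"y":0,"z":0.35,"ax":0,"ay":0,"az":0,"hand":40},{"x":0,"y":0,"z":0.35,"ax":0,"ay":0,"az":0,"hand":40}]}}

```text
clock: 7.4
eef_pos: [522.8, -22.8, 112.6]
tcp_rot: [3.141, -0.002, 0.619]
contact_force: [-2.2, -2.0, -5.3]
opening: 0.688
grasp_force: 77.1
```

```bash
python3 go.py 522 -23.3 110 0.619
```

```text
pos [522.8 -22.8 112.6] [ 3.141e+00 -2.000e-03  6.190e-01] F [-2.2 -2.  -5.3] q [-0.05  0.35  1.95  0.    0.84  0.9 ] t 7.4
shift [-0.018 -0.001  0.053] turn [ 0.   -0.02 -0.  ]
```

Emit:
{"fn": "drive_tool", "kwargs": {"plan": [{"x":0,"y":0,"z":0.03,"ax":0,"ay":0,"az":0,"hand":40},{"x":0,"y":0,"z":0.06,"ax":0,"ay":0,"az":0,"hand":40},{"x":0,"y":0,"z":0.09,"ax":0,"ay":0,"az":0,"hand":40},{"x":0,"y":0,"z":0.09,"ax":0,"ay":0,"az":0,"hand":40}]}}

```text
clock: 7.8
eef_pos: [522.9, -22.8, 112.3]
tcp_rot: [3.141, -0.003, 0.619]
contact_force: [-20.8, -1.3, 45.4]
opening: 0.691
grasp_force: 81.7
```

Emit:
{"fn": "drive_tool", "kwargs": {"plan": [{"x":0,"y":0,"z":-0.05,"ax":0,"ay":0,"az":0,"hand":40},{"x":0,"y":0,"z":-0.05,"ax":0,"ay":0,"az":0.5,"hand":40},{"x":0,"y":0,"z":-0.05,"ax":0,"ay":0,"az":1.0,"hand":40},{"x":0,"y":0,"z":-0.05,"ax":0,"ay":0,"az":1.6,"hand":40},{"x":0,"y":0,"z":-0.05,"ax":0,"ay":0,"az":2.2,"hand":40},{"x":0,"y":0,"z":-0.05,"ax":0,"ay":0,"az":2.2,"hand":40}]}}

```text
clock: 8.4
eef_pos: [522.8, -22.6, 112.4]
tcp_rot: [-3.142, -0.002, 0.386]
contact_force: [-9.4, -1.7, 14.2]
opening: 0.687
grasp_force: 78.8
```

```bash
python3 go.py 522 -23.3 112 -0.18; python3 -c "
from h import *
s=monitor.sense();print(s['wrist_torque'],s['contact_force'])"
```

```text
pos [522.8 -22.6 112.4] [-3.142e+00 -2.000e-03  3.860e-01] F [-9.4 -1.7 14.2] q [-0.05  0.35  1.95  0.    0.84  1.14] t 8.4
shift [-0.02   0.006  0.008] turn [-0.01 -0.02  5.41]
[-0.36784486  1.58606942  0.0061443 ] [-9.4485604  -1.69983934 14.23786961]
```

Emit:
{"fn": "drive_tool", "kwargs": {"plan": [{"x":0,"y":0,"z":0,"ax":0,"ay":0,"az":0.7,"hand":40},{"x":0,"y":0,"z":0,"ax":0,"ay":0,"az":1.5,"hand":40},{"x":0,"y":0,"z":0,"ax":0,"ay":0,"az":2.3,"hand":40},{"x":0,"y":0,"z":0,"ax":0,"ay":0,"az":3.1,"hand":40},{"x":0,"y":0,"z":0,"ax":0,"ay":0,"az":3.9,"hand":40},{"x":0,"y":0,"z":0,"ax":0,"ay":0,"az":4.6,"hand":40},{"x":0,"y":0,"z":0,"ax":0,"ay":0,"az":5.2,"hand":40},{"x":0,"y":0,"z":0,"ax":0,"ay":0,"az":5.2,"hand":40}]}}

```text
clock: 9.2
eef_pos: [523.0, -23.6, 112.4]
tcp_rot: [3.141, -0.003, -0.157]
contact_force: [-8.1, -6.7, 13.1]
opening: 0.686
grasp_force: 78.7
```

```bash
python3 go.py 522 -23.3 112 -0.18; python3 -c "
from h import *
s=monitor.sense();print(s['wrist_torque'],s['contact_force'])"
```

```text
pos [523.  -23.6 112.4] [ 3.141e+00 -3.000e-03 -1.570e-01] F [-8.1 -6.7 13.1] q [-0.05  0.35  1.95 -0.    0.84  1.68] t 9.2
shift [-0.021 -0.003  0.008] turn [ 0.   -0.03  0.22]
[-1.56210037  1.57408034  0.17232183] [-8.11024561 -6.67997806 13.13678439]
```

Emit:
{"fn": "drive_tool", "kwargs": {"plan": [{"x":0,"y":0,"z":0,"ax":0,"ay":0,"az":0.25,"hand":40},{"x":0,"y":0,"z":0,"ax":0,"ay":0,"az":0.5,"hand":40},{"x":0,"y":0,"z":0,"ax":0,"ay":0,"az":0.5,"hand":40}]}}

```text
clock: 9.5
eef_pos: [523.4, -24.3, 112.5]
tcp_rot: [3.14, -0.004, -0.206]
contact_force: [-6.9, -10.6, 11.0]
opening: 0.69
grasp_force: 77.9
```

```bash
python3 go.py 522 -23.3 112 -0.18
python3 - <<'E'
from h import *
s=monitor.sense();print(s['wrist_torque'],s['contact_force'])
b=big("side",290,160,370,240,5);cv2.imwrite("pics/c3.png",b)
E
```

```text
pos [523.4 -24.3 112.5] [ 3.14  -0.004 -0.206] F [ -6.9 -10.6  11. ] q [-0.05  0.35  1.95 -0.    0.84  1.73] t 9.5
shift [-0.032 -0.014  0.009] turn [ 0.02 -0.04 -0.25]
[-1.96886638  1.27965016  1.24056289] [ -6.90852108 -10.58719781  10.99808111]
```

View pics/c3.png

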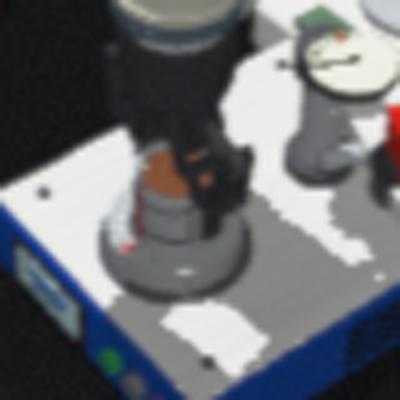

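Torque rose to 1.2 N m at yaw -0.2, so the cup is at its stop. The cup's red line (140,205) stands over the ring's mark (127,245). I'll release and rise.

Emit:
{"fn": "drive_tool", "kwargs": {"plan": [{"x":0,"y":0,"z":0,"ax":0,"ay":0,"az":-0.2,"hand":85},{"x":0,"y":0,"z":0,"ax":0,"ay":0,"az":-0.2,"hand":85},{"x":0,"y":0,"z":0,"ax":0,"ay":0,"az":-0.2,"hand":85},{"x":0,"y":0,"z":-0.2,"ax":0,"ay":0,"az":-0.2,"hand":85},{"x":0,"y":0,"z":-0.7,"ax":0,"ay":0,"az":-0.2,"hand":85},{"x":0,"y":0,"z":-1.5,"ax":0,"ay":0,"az":-0.2,"hand":85},{"x":0,"y":0,"z":-2.3,"ax":0,"ay":0,"az":-0.2,"hand":85},{"x":0,"y":0,"z":-3.2,"ax":0,"ay":0,"az":-0.2,"hand":85}]}}

```text
clock: 10.35
eef_pos: [522.2, -22.8, 273.1]
tcp_rot: [-3.14, -0.002, -0.188]
contact_force: [1.6, -0.6, 0.0]
opening: 0.995
grasp_force: 0.0
```

```bash
python3 go.py 400 -100 290 0.8
```

```text
pos [522.2 -22.8 273.1] [-3.14e+00 -2.00e-03 -1.88e-01] F [ 1.6 -0.6  0. ] q [-0.05  0.15  1.8   0.    1.18  1.71] t 10.35
shift [-2.112  1.974 -0.346] turn [-0.   -0.03 -9.43]
```

```bash
python3 go.py 569.6 -199.7 275 1.09
```

```text
pos [522.2 -22.8 273.1] [-3.14e+00 -2.00e-03 -1.88e-01] F [ 1.6 -0.6  0. ] q [-0.05  0.15  1.8   0.    1.18  1.71] t 10.35
shift [ 1.592  3.299 -0.04 ] turn [  0.    -0.03 -12.2 ]
```

Emit:
{"fn": "drive_tool", "kwargs": {"plan": [{"x":0.2,"y":0.4,"z":-0.04,"ax":0,"ay":0,"az":-1.4,"hand":60},{"x":0.4,"y":0.85,"z":-0.04,"ax":0,"ay":0,"az":-2.8,"hand":60},{"x":0.6,"y":1.25,"z":-0.04,"ax":0,"ay":0,"az":-4.2,"hand":60},{"x":0.8,"y":1.7,"z":-0.04,"ax":0,"ay":0,"az":-5.6,"hand":60},{"x":1.0,"y":2.1,"z":-0.04,"ax":0,"ay":0,"az":-7.0,"hand":60},{"x":1.2,"y":2.5,"z":-0.04,"ax":0,"ay":0,"az":-8.4,"hand":60},{"x":1.4,"y":2.9,"z":-0.04,"ax":0,"ay":0,"az":-9.8,"hand":60},{"x":1.59,"y":3.3,"z":-0.04,"ax":0,"ay":0,"az":-11.2,"hand":60}]}}

```text
clock: 11.15
eef_pos: [570.4, -200.7, 274.0]
tcp_rot: [3.139, -0.003, 0.991]
contact_force: [0.2, -0.4, -0.8]
opening: 0.701
grasp_force: 0.0
```

```bash
python3 go.py 569.6 -199.7 270 1.09;python3 go.py 569.6 -199.7 202 1.09
python3 - <<'E'
from meas import *
g=imaging.grab_frame("top")
print(len(g))
E
```

```text
pos [ 570.4 -200.7  274. ] [ 3.139e+00 -3.000e-03  9.910e-01] F [ 0.2 -0.4 -0.8] q [-0.34  0.28  1.63  0.    1.22  0.24] t 11.15
shift [ 0.007 -0.024  0.08 ] turn [ 0.03 -0.03 -0.95]
pos [ 570.4 -200.7  274. ] [ 3.139e+00 -3.000e-03  9.910e-01] F [ 0.2 -0.4 -0.8] q [-0.34  0.28  1.63  0.    1.22  0.24] t 11.15
shift [ 0.004 -0.028  1.44 ] turn [ 0.03 -0.03 -0.95]
400
```

Down around the handle, then grip lightly.

Emit:
{"fn": "drive_tool", "kwargs": {"plan": [{"x":0,"y":-0.02,"z":0.2,"ax":0.03,"ay":-0.03,"az":-0.95,"hand":60},{"x":0,"y":-0.02,"z":0.6,"ax":0.03,"ay":-0.03,"az":-0.95,"hand":60},{"x":0,"y":-0.02,"z":1.0,"ax":0.03,"ay":-0.03,"az":-0.95,"hand":60},{"x":0,"y":-0.02,"z":1.35,"ax":0.03,"ay":-0.03,"az":-0.95,"hand":60},{"x":0,"y":-0.02,"z":1.44,"ax":0.03,"ay":-0.03,"az":-0.95,"hand":60},{"x":0,"y":-0.02,"z":1.44,"ax":0.03,"ay":-0.03,"az":-0.95,"hand":60}]}}

```text
clock: 11.8
eef_pos: [569.2, -199.0, 201.2]
tcp_rot: [-3.14, 0.001, 1.084]
contact_force: [-0.1, 0.4, 1.1]
opening: 0.702
grasp_force: 0.0
```

Emit:
{"fn": "drive_tool", "kwargs": {"plan": [{"x":0,"y":0,"z":0,"ax":0,"ay":0,"az":0,"hand":5},{"x":0,"y":0,"z":0,"ax":0,"ay":0,"az":0,"hand":5},{"x":0,"y":0,"z":0,"ax":0,"ay":0,"az":0,"hand":5},{"x":0,"y":0,"z":0,"ax":0,"ay":0,"az":0,"hand":5},{"x":0,"y":0,"z":0,"ax":0,"ay":0,"az":0,"hand":5},{"x":0,"y":0,"z":0,"ax":0,"ay":0,"az":0,"hand":5}], "grip_force": 30}}

```text
clock: 12.4
eef_pos: [569.8, -199.4, 202.3]
tcp_rot: [3.141, 0.001, 1.084]
contact_force: [-1.7, 0.6, 5.9]
opening: 0.239
grasp_force: 29.1
```

```bash
cat > arc.py <<'E'
# rows to swing handle: present pose -> arm angle list
import sys
from h import *
s=monitor.sense(); p=s["eef_pos"]; P=np.array([650.5,-44.8]); base=np.pi-.166
v=p[:2]-P; rad=np.hypot(*v); th=(np.arctan2(v[1],v[0])-base)%(2*np.pi); th=th-2*np.pi if th>5 else th
print("pos",p.round(1),s["tcp_rot"].round(3),"F",s["contact_force"].round(1),"open",s["opening"],s["grasp_force"],"theta",th.round(3),"rad",rad.round(1))
ps=s["tcp_rot"][2]; X=np.array([np.cos(ps),np.sin(ps)]); Y=np.array([np.sin(ps),-np.cos(ps)])
for t in map(float,sys.argv[1:]):
    q=P+rad*np.array([np.cos(base+t),np.sin(base+t)])-p[:2]
    print(t,"x %.3f y %.3f az %.2f"%(q@X/50,q@Y/50,-(-.166+t-ps)/np.deg2rad(6)))
E
python3 arc.py 1.15 1.05 .95 .85 .75 .65 .55 .45
```

```text
pos [ 569.8 -199.4  202.3] [3.141e+00 1.000e-03 1.084e+00] F [-1.7  0.6  5.9] open 0.2391670801901726 29.12313848733902 theta 1.256 rad 174.4
1.15 x 0.018 y -0.369 az 0.96
1.05 x 0.070 y -0.713 az 1.91
0.95 x 0.156 y -1.051 az 2.87
0.85 x 0.276 y -1.379 az 3.82
0.75 x 0.428 y -1.692 az 4.78
0.65 x 0.610 y -1.989 az 5.73
0.55 x 0.821 y -2.267 az 6.69
0.45 x 1.059 y -2.522 az 7.64
```

Emit:
{"fn": "drive_tool", "kwargs": {"plan": [{"x":0.018,"y":-0.37,"z":0,"ax":0,"ay":0,"az":0.96,"hand":5},{"x":0.07,"y":-0.71,"z":0,"ax":0,"ay":0,"az":1.91,"hand":5},{"x":0.156,"y":-1.05,"z":0,"ax":0,"ay":0,"az":2.87,"hand":5},{"x":0.276,"y":-1.38,"z":0,"ax":0,"ay":0,"az":3.82,"hand":5},{"x":0.43,"y":-1.69,"z":0,"ax":0,"ay":0,"az":4.78,"hand":5},{"x":0.61,"y":-1.99,"z":0,"ax":0,"ay":0,"az":5.73,"hand":5},{"x":0.82,"y":-2.27,"z":0,"ax":0,"ay":0,"az":6.69,"hand":5},{"x":1.06,"y":-2.52,"z":0,"ax":0,"ay":0,"az":7.64,"hand":5}]}}

```text
clock: 13.2
eef_pos: [483.1, -93.9, 202.3]
tcp_rot: [3.139, -0.0, 0.28]
contact_force: [1.7, -4.0, 3.1]
opening: 0.229
grasp_force: 30.4
```

```bash
python3 arc.py .38 .3 .22 .15 .09 .04 .01 -.015
```

```text
pos [483.1 -93.9 202.3] [ 3.139 -0.     0.28 ] F [ 1.7 -4.   3.1] open 0.22860932240461745 30.381224155426025 theta 0.452 rad 174.4
0.38 x 0.008 y -0.249 az 0.63
0.3 x 0.037 y -0.527 az 1.40
0.22 x 0.089 y -0.801 az 2.16
0.15 x 0.152 y -1.037 az 2.83
0.09 x 0.219 y -1.235 az 3.40
0.04 x 0.284 y -1.397 az 3.88
0.01 x 0.327 y -1.493 az 4.16
-0.015 x 0.364 y -1.571 az 4.40
```

Emit:
{"fn": "drive_tool", "kwargs": {"plan": [{"x":0.008,"y":-0.25,"z":0,"ax":0,"ay":0,"az":0.63,"hand":5},{"x":0.037,"y":-0.53,"z":0,"ax":0,"ay":0,"az":1.4,"hand":5},{"x":0.09,"y":-0.8,"z":0,"ax":0,"ay":0,"az":2.16,"hand":5},{"x":0.15,"y":-1.04,"z":0,"ax":0,"ay":0,"az":2.83,"hand":5},{"x":0.22,"y":-1.235,"z":0,"ax":0,"ay":0,"az":3.4,"hand":5},{"x":0.284,"y":-1.4,"z":0,"ax":0,"ay":0,"az":3.88,"hand":5},{"x":0.327,"y":-1.49,"z":0,"ax":0,"ay":0,"az":4.16,"hand":5},{"x":0.36,"y":-1.57,"z":0,"ax":0,"ay":0,"az":4.4,"hand":5}]}}

```text
clock: 14.0
eef_pos: [478.6, -16.5, 202.3]
tcp_rot: [3.134, -0.002, -0.175]
contact_force: [-2.6, -40.6, 6.0]
opening: 0.234
grasp_force: 33.3
```

```bash
python3 arc.py -.03 -.05
```

```text
pos [478.6 -16.5 202.3] [ 3.134e+00 -2.000e-03 -1.750e-01] F [ -2.6 -40.6   6. ] open 0.23351100347592296 33.34038734436035 theta 0.003 rad 174.2
-0.03 x 0.001 y -0.115 az 0.20
-0.05 x 0.003 y -0.185 az 0.40
```

Emit:
{"fn": "drive_tool", "kwargs": {"plan": [{"x":0,"y":0,"z":0,"ax":0,"ay":0,"az":0,"hand":50},{"x":0,"y":0,"z":0,"ax":0,"ay":0,"az":0,"hand":50},{"x":0,"y":0,"z":0,"ax":0,"ay":0,"az":0,"hand":50},{"x":0,"y":0,"z":-0.3,"ax":0,"ay":0,"az":0,"hand":50},{"x":0,"y":0,"z":-0.8,"ax":0,"ay":0,"az":0,"hand":50},{"x":0,"y":0,"z":-1.4,"ax":0,"ay":0,"az":0,"hand":50},{"x":-0.8,"y":0.4,"z":-1.8,"ax":0,"ay":0,"az":0,"hand":50},{"x":-1.6,"y":1.2,"z":-1.8,"ax":0,"ay":0,"az":0,"hand":50}]}}

```text
clock: 14.8
eef_pos: [395.1, -53.8, 293.8]
tcp_rot: [-3.141, -0.003, -0.174]
contact_force: [-0.1, -1.6, -0.0]
opening: 0.582
grasp_force: 0.0
```

Emit:
{"fn": "drive_tool", "kwargs": {"plan": [{"x":-0.4,"y":0.8,"z":0,"ax":0,"ay":0,"az":-1,"hand":50},{"x":-0.8,"y":1.6,"z":0,"ax":0,"ay":0,"az":-2,"hand":50},{"x":-1,"y":2.4,"z":0,"ax":0,"ay":0,"az":-3,"hand":50},{"x":-1,"y":3.0,"z":0,"ax":0,"ay":0,"az":-4,"hand":50}]}}

```text
clock: 15.2
eef_pos: [317.0, -194.5, 291.9]
tcp_rot: [3.141, 0.001, 0.246]
contact_force: [1.1, 0.9, -0.3]
opening: 0.584
grasp_force: 0.0
```

Run:
```python
from h import *
print(monitor.sense()["eef_pos"])
a=imaging.grab_frame("top"); b=imaging.grab_frame("side"); cv2.imwrite("pics/t4.png",a[:,:,::-1]); cv2.imwrite("pics/s4.png",b[:,:,::-1])
cv2.imwrite("pics/c4.png",np.hstack([big("top",285,140,365,220,5,a),big("side",290,130,390,230,4,b)]))
```

```text
[ 317.0199927  -194.53224236  291.8813446 ]
```

View pics/c4.png

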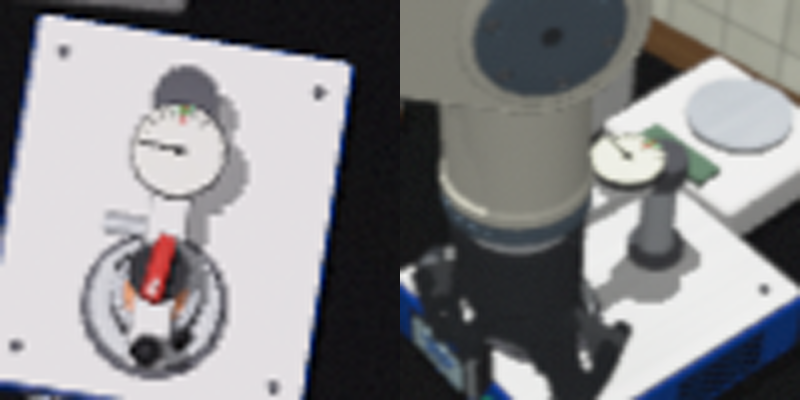

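Top crop: the arm stands over the seat, with the knob bar running from (167,240) to (153,298). The ball is at (146,348), the needle points left (0) and the red mark is up at (183,118). Measuring the bar.

```bash
python3 - <<'E'
from meas import *
np.set_printoptions(precision=2,suppress=True)
T=cv2.imread("pics/t4.png")[:,:,::-1]
c,a=blob(T,(0,140,120),(7,255,255),(310,183,325,203)); c2,a2=blob(T,(173,140,120),(180,255,255),(310,183,325,203))
print(a[:3],a2[:3])
w=np.array([onz("top",p,230)[:2] for p in c[0]],np.float32); print(cv2.minAreaRect(w))
vx,vy,x,y=cv2.fitLine(w,cv2.DIST_L2,0,.01,.01).ravel(); print("yaw",np.arctan(vy/vx),x,y)
s=monitor.sense()
P=np.array([650.5,-44.8]);
for u in [(146,348)]:
  b=onz("top",[(u[0]+.5)/5-.5+285,(u[1]+.5)/5-.5+140],224)[:2]; print("ball",b, np.arctan2(*(P-b)[::-1]))
E
python3 go.py 420 -80 285 1.6
```

```text
[36.27777777777778, 0.0] [0.25, 0.25, 0.125]
((530.3468627929688, -24.189546585083008), (13.839442253112793, 42.2452507019043), 73.78141021728516)
yaw -0.30156162 526.75653 -23.230513
ball [479.12 -16.08] -0.16604739331923837
pos [ 318.1 -195.9  291.9] [3.14e+00 1.00e-03 2.43e-01] F [0.5 0.5 1.5] q [-0.55 -0.13  2.04 -0.    1.22  0.77] t 15.3
shift [ 2.537 -1.758  0.134] turn [  0.     0.02 -12.96]
```

Emit:
{"fn": "drive_tool", "kwargs": {"plan": [{"x":0.3,"y":-0.22,"z":0,"ax":0,"ay":0,"az":-1.4,"hand":50},{"x":0.6,"y":-0.44,"z":0,"ax":0,"ay":0,"az":-2.8,"hand":50},{"x":0.9,"y":-0.66,"z":0,"ax":0,"ay":0,"az":-4.2,"hand":50},{"x":1.2,"y":-0.88,"z":0,"ax":0,"ay":0,"az":-5.6,"hand":50},{"x":1.5,"y":-1.1,"z":0,"ax":0,"ay":0,"az":-7.0,"hand":50},{"x":1.9,"y":-1.32,"z":0,"ax":0,"ay":0,"az":-8.4,"hand":50},{"x":2.2,"y":-1.54,"z":0,"ax":0,"ay":0,"az":-9.8,"hand":50},{"x":2.54,"y":-1.76,"z":0,"ax":0,"ay":0,"az":-11.2,"hand":50}]}}

```text
clock: 16.1
eef_pos: [421.2, -75.8, 291.3]
tcp_rot: [-3.14, -0.0, 1.421]
contact_force: [-1.0, -0.7, 0.3]
opening: 0.59
grasp_force: 0.0
```

```bash
python3 go.py 531.5 -24.7 280 2.855
```

```text
pos [421.2 -75.8 291.3] [-3.14  -0.     1.421] F [-1.  -0.7  0.3] q [-0.18 -0.02  1.95  0.    1.21 -0.03] t 16.1
shift [1.339 2.028 0.223] turn [-1.00e-02 -1.00e-02 -1.37e+01]
```

Emit:
{"fn": "drive_tool", "kwargs": {"plan": [{"x":0.2,"y":0.3,"z":0,"ax":0,"ay":0,"az":-1.4,"hand":50},{"x":0.4,"y":0.6,"z":0,"ax":0,"ay":0,"az":-2.8,"hand":50},{"x":0.6,"y":0.9,"z":0,"ax":0,"ay":0,"az":-4.2,"hand":50},{"x":0.8,"y":1.2,"z":0,"ax":0,"ay":0,"az":-5.6,"hand":50},{"x":1.0,"y":1.5,"z":0,"ax":0,"ay":0,"az":-7.0,"hand":50},{"x":1.15,"y":1.75,"z":0,"ax":0,"ay":0,"az":-8.4,"hand":50},{"x":1.3,"y":1.95,"z":0,"ax":0,"ay":0,"az":-9.8,"hand":50},{"x":1.34,"y":2.03,"z":0,"ax":0,"ay":0,"az":-11.2,"hand":50}]}}

```text
clock: 16.9
eef_pos: [532.3, -25.2, 290.9]
tcp_rot: [-3.141, -0.002, 2.594]
contact_force: [0.4, -0.9, -1.2]
opening: 0.586
grasp_force: 0.0
```

```bash
python3 go.py 531.5 -24.7 207 2.855
```

```text
pos [532.3 -25.2 290.9] [-3.141e+00 -2.000e-03  2.594e+00] F [ 0.4 -0.9 -1.2] q [-0.05  0.16  1.76  0.    1.23 -1.07] t 16.9
shift [0.016 0.002 1.679] turn [-0.   -0.02 -2.49]
```

Emit:
{"fn": "drive_tool", "kwargs": {"plan": [{"x":0.01,"y":0,"z":0.2,"ax":0,"ay":0,"az":-1.3,"hand":45},{"x":0.01,"y":0,"z":0.4,"ax":0,"ay":0,"az":-2.49,"hand":45},{"x":0.01,"y":0,"z":0.7,"ax":0,"ay":0,"az":-2.49,"hand":45},{"x":0.01,"y":0,"z":1.0,"ax":0,"ay":0,"az":-2.49,"hand":45},{"x":0.01,"y":0,"z":1.3,"ax":0,"ay":0,"az":-2.49,"hand":45},{"x":0.01,"y":0,"z":1.55,"ax":0,"ay":0,"az":-2.49,"hand":45},{"x":0.01,"y":0,"z":1.67,"ax":0,"ay":0,"az":-2.49,"hand":45},{"x":0.01,"y":0,"z":1.67,"ax":0,"ay":0,"az":-2.49,"hand":45}]}}

```text
clock: 17.7
eef_pos: [530.5, -26.2, 207.0]
tcp_rot: [-3.141, -0.003, 2.849]
contact_force: [0.3, -0.4, -0.7]
opening: 0.524
grasp_force: 0.0
```

Emit:
{"fn": "drive_tool", "kwargs": {"plan": [{"x":0,"y":0,"z":0,"ax":0,"ay":0,"az":0,"hand":3},{"x":0,"y":0,"z":0,"ax":0,"ay":0,"az":0,"hand":3},{"x":0,"y":0,"z":0,"ax":0,"ay":0,"az":0,"hand":3},{"x":0,"y":0,"z":0,"ax":0,"ay":0,"az":0,"hand":3},{"x":0,"y":0,"z":0,"ax":0,"ay":0,"az":0,"hand":3},{"x":0,"y":0,"z":0,"ax":0,"ay":0,"az":0,"hand":3}], "grip_force": 45}}

```text
clock: 18.3
eef_pos: [531.5, -26.6, 208.6]
tcp_rot: [-3.142, 0.0, 2.849]
contact_force: [0.5, 0.6, 5.8]
opening: 0.141
grasp_force: 45.9
```

```bash
python3 go.py 531.5 -24.7 207 1.125; python3 -c "
from h import *
print(monitor.sense()['wrist_torque'])"
```

```text
pos [531.5 -26.6 208.6] [-3.142  0.     2.849] F [0.5 0.6 5.8] q [-0.05  0.23  1.85 -0.    1.05 -1.33] t 18.3
shift [0.012 0.036 0.032] turn [ 0.    0.   16.46]
[0.18698548 0.07416896 0.04896094]
```

Emit:
{"fn": "drive_tool", "kwargs": {"plan": [{"x":0,"y":0,"z":0,"ax":0,"ay":0,"az":1,"hand":3},{"x":0,"y":0,"z":0,"ax":0,"ay":0,"az":2.2,"hand":3},{"x":0,"y":0,"z":0,"ax":0,"ay":0,"az":3.4,"hand":3},{"x":0,"y":0,"z":0,"ax":0,"ay":0,"az":4.6,"hand":3},{"x":0,"y":0,"z":0,"ax":0,"ay":0,"az":5.8,"hand":3},{"x":0,"y":0,"z":0,"ax":0,"ay":0,"az":7.0,"hand":3},{"x":0,"y":0,"z":0,"ax":0,"ay":0,"az":8.2,"hand":3},{"x":0,"y":0,"z":0,"ax":0,"ay":0,"az":9.4,"hand":3}]}}

```text
clock: 19.1
eef_pos: [531.1, -27.0, 208.6]
tcp_rot: [-3.141, 0.001, 1.86]
contact_force: [-1.9, -1.2, 7.6]
opening: 0.141
grasp_force: 46.3
```

```bash
python3 go.py 531.5 -24.7 207 1.125; python3 -c "
from h import *
print(monitor.sense()['wrist_torque'])"
```

```text
pos [531.1 -27.  208.6] [-3.141e+00  1.000e-03  1.860e+00] F [-1.9 -1.2  7.6] q [-0.05  0.23  1.85 -0.    1.05 -0.34] t 19.1
shift [0.041 0.021 0.031] turn [-0.01  0.01  7.02]
[-0.09630575  0.38963618  0.16291388]
```

Emit:
{"fn": "drive_tool", "kwargs": {"plan": [{"x":0,"y":0,"z":0,"ax":0,"ay":0,"az":1,"hand":3},{"x":0,"y":0,"z":0,"ax":0,"ay":0,"az":2,"hand":3},{"x":0,"y":0,"z":0,"ax":0,"ay":0,"az":3,"hand":3},{"x":0,"y":0,"z":0,"ax":0,"ay":0,"az":4,"hand":3},{"x":0,"y":0,"z":0,"ax":0,"ay":0,"az":5,"hand":3},{"x":0,"y":0,"z":0,"ax":0,"ay":0,"az":5.5,"hand":3},{"x":0,"y":0,"z":0,"ax":0,"ay":0,"az":5.5,"hand":3}]}}

```text
clock: 19.8
eef_pos: [530.8, -27.0, 208.6]
tcp_rot: [-3.14, 0.001, 1.287]
contact_force: [-4.1, -0.7, 9.3]
opening: 0.141
grasp_force: 46.4
```

```bash
python3 go.py 531.5 -24.7 207 1.125
python3 - <<'E'
from h import *
print(monitor.sense()['wrist_torque'])
a=imaging.grab_frame("top"); b=imaging.grab_frame("side"); cv2.imwrite("pics/t5.png",a[:,:,::-1]); cv2.imwrite("pics/s5.png",b[:,:,::-1])
cv2.imwrite("pics/c5.png",np.hstack([big("top",300,150,340,190,10,a),big("side",340,150,380,190,10,b)]))
E
```

```text
pos [530.8 -27.  208.6] [-3.140e+00  1.000e-03  1.287e+00] F [-4.1 -0.7  9.3] q [-0.05  0.23  1.86 -0.    1.05  0.23] t 19.8
shift [0.047 0.001 0.031] turn [-0.01  0.01  1.54]
[-0.10751624  0.5622798  -0.08374095]
```

View pics/c5.png

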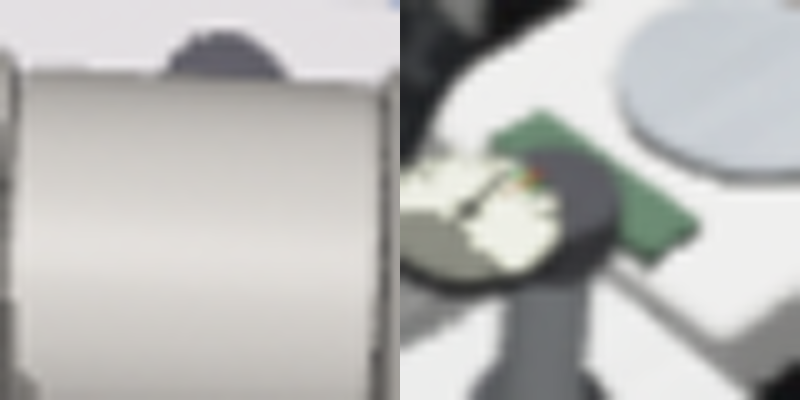

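Side crop: needle pivot about (467,212), tip about (507,173), red mark (535,177). The needle is a little short of the mark.

Run:
```python
from h import *
P=lambda u,v:onz("side",[340+(u-400+.5)/10-.5,150+(v+.5)/10-.5],212)[:2]
c,t,m=P(467,212),P(507,173),P(535,177); a=lambda v:np.arctan2(v[1],v[0])
th=-.166; G=np.array([650.5,-44.8])-40*np.array([np.cos(th),np.sin(th)])
print(c,G,a(t-c),a(m-c),a(m-G),a(t-G))
```

```text
[605.10521172 -43.06763413] [611.04985561 -38.19045332] 0.11903843758185395 -0.18170684787677754 -0.4221602508727265 -0.1159827262764439
```

Emit:
{"fn": "drive_tool", "kwargs": {"plan": [{"x":0,"y":0,"z":0,"ax":0,"ay":0,"az":0.7,"hand":3},{"x":0,"y":0,"z":0,"ax":0,"ay":0,"az":1.4,"hand":3},{"x":0,"y":0,"z":0,"ax":0,"ay":0,"az":1.55,"hand":3},{"x":0,"y":0,"z":0,"ax":0,"ay":0,"az":1.55,"hand":3},{"x":0,"y":0,"z":0,"ax":0,"ay":0,"az":1.55,"hand":3}]}}

```text
clock: 20.4
eef_pos: [530.7, -26.9, 208.5]
tcp_rot: [-3.14, 0.001, 1.126]
contact_force: [-3.9, -0.2, 8.7]
opening: 0.144
grasp_force: 46.4
```

Emit:
{"fn": "drive_tool", "kwargs": {"plan": [{"x":0,"y":0,"z":0,"ax":0,"ay":0,"az":0,"hand":34},{"x":0,"y":0,"z":0,"ax":0,"ay":0,"az":0,"hand":34},{"x":0,"y":0,"z":0,"ax":0,"ay":0,"az":0,"hand":34},{"x":0,"y":0,"z":-0.2,"ax":0,"ay":0,"az":0,"hand":34},{"x":0,"y":0,"z":-0.6,"ax":0,"ay":0,"az":0,"hand":34},{"x":0,"y":0,"z":-1.1,"ax":0,"ay":0,"az":0,"hand":34},{"x":0,"y":0,"z":-1.7,"ax":0,"ay":0,"az":0,"hand":34},{"x":0,"y":0,"z":-1.8,"ax":0,"ay":0,"az":0,"hand":34}]}}

```text
clock: 21.2
eef_pos: [532.9, -26.7, 301.9]
tcp_rot: [3.137, -0.001, 1.126]
contact_force: [0.0, -0.0, -0.1]
opening: 0.397
grasp_force: 0.0
```

```bash
python3 go.py 360 -180 300 1.1
```

```text
pos [532.9 -26.7 301.9] [ 3.137e+00 -1.000e-03  1.126e+00] F [ 0.  -0.  -0.1] q [-0.05  0.14  1.75 -0.    1.24  0.39] t 21.2
shift [-4.254 -1.804  0.024] turn [ 0.04 -0.01  0.25]
```

Emit:
{"fn": "drive_tool", "kwargs": {"plan": [{"x":-0.7,"y":-0.3,"z":0,"ax":0,"ay":0,"az":0,"hand":34},{"x":-1.5,"y":-0.65,"z":0,"ax":0,"ay":0,"az":0,"hand":34},{"x":-2.3,"y":-1.0,"z":0,"ax":0,"ay":0,"az":0,"hand":34},{"x":-3.1,"y":-1.3,"z":0,"ax":0,"ay":0,"az":0,"hand":34},{"x":-3.8,"y":-1.6,"z":0,"ax":0,"ay":0,"az":0,"hand":34},{"x":-4.25,"y":-1.8,"z":0,"ax":0,"ay":0,"az":0,"hand":34},{"x":-4.25,"y":-1.8,"z":0,"ax":0,"ay":0,"az":0,"hand":34}]}}

```text
clock: 21.9
eef_pos: [356.4, -181.0, 298.0]
tcp_rot: [-3.14, 0.001, 1.124]
contact_force: [0.3, 0.0, 0.8]
opening: 0.396
grasp_force: 0.0
```

Run:
```python
from h import *
a=imaging.grab_frame("top"); b=imaging.grab_frame("side"); cv2.imwrite("pics/t6.png",a[:,:,::-1]); cv2.imwrite("pics/s6.png",b[:,:,::-1])
cv2.imwrite("pics/c6.png",np.hstack([big("top",295,150,345,210,8,a),big("side",340,140,390,200,8,b)]))
```

```text
(no output)
```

View pics/c6.png

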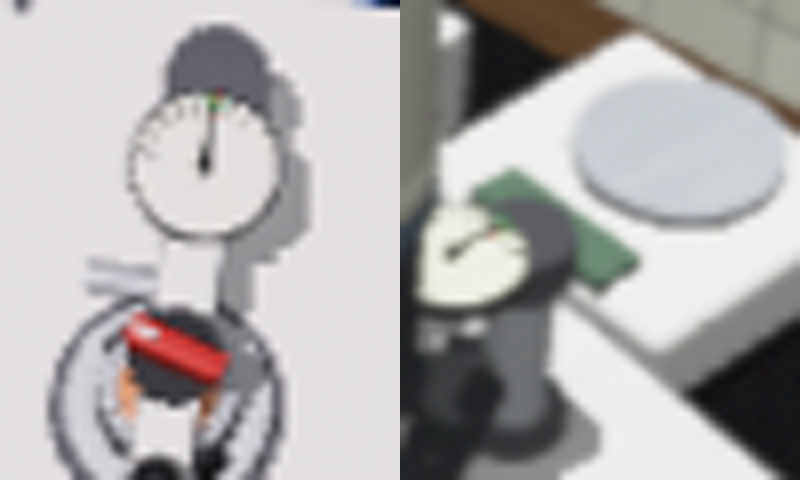

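In the top crop the needle (204,162)→(212,108) points to within about 0.05 rad of the red mark near (217,97). The arm is still at its stop and nothing is held, so I'm handing in.

```bash
python3 -c "
from rig import r
print(r.sign_off())"
```

```text
the job is handed in; nothing more can be done
None
```

Job handed in at about 22 s of the 72 s: the cup is locked in the seat, the load arm is at its stop, and the needle reads about 1.45 rad against the 1.5 mark. I kept the arm clear of the beaker and bottles but did not re-measure them at the end, and hand-in returned no verdict.

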